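# Lift the hot pot lid with the lid lifter

### The job

The lid of the larger of the two iron pots is hot: pick up the lid lifter by its wooden grip, pass its fork under that lid's loop handle, lift the lid off and carry it level to the round cork mat, and lower it onto the middle of the mat without dropping it. Keep the gripper and arm off the hot lid and leave the smaller pot's lid where it is. Then draw the lifter out of the loop and stand it upright on the bare worktop, clear of the lid.

Things in the scene. Friction and masses are not known exactly. Their poses are not given: they have to be found in the camera images.
- lid_lifter: Upright lid lifter, 220 g, 153 mm tall. Origin: underside, below the grip axis; z up. Foot: fork of two 8 mm steel rods, 40 mm wide overall, x -42 to +44 mm; tips at +x turn up to 16 mm high. Spine rises at the rear (x -38), bends forward 62 to 80 mm up to a wooden grip, 22 x 22 mm square (sides along x, y), 83 to 153 mm up, over the fork's middle. Throat opens to +x, free 8 to 70 mm up.
- lid_big: Hot iron lid, 132 mm across, 300 g, on the larger pot (128 mm, rim 85 mm high). Origin: centre of its underside (lip 108 mm across, 7 mm deep, loose in the pot), 78 mm above the worktop on the pot; z up. Loop handle of 8 mm steel rod in the plane x = 0: legs at y -38 and +38, level bar along y, axis 58 mm up. Window under it 68 mm wide, 19 to 54 mm up; open along x both ways.
- lid_small: Lid to leave alone: same kind, 96 mm across with a narrower loop, on the smaller pot (92 mm wide, rim 75 mm above the worktop; top of the loop 122 mm above the worktop). Origin: centre of its underside. Both pots stand fixed.
- cork_mat: Round cork mat, 150 mm across, 10 mm thick, fixed to the worktop. Origin: centre of its underside.
Not all that is in view belongs to the job. Of the things shaped like the lid_lifter, the bare steel one is meant.

How it is judged:
By the outcome, as a careful person would: the job done as asked, in the order asked, and still so for the second after the job is handed in, with the robot touching nothing.
It also fails if it takes over 67 s, if anything falls off the work surface, if the arm or the gripper's body presses on something with over 40 N, if the wrist force passes 120 N, or if a joint passes its speed limit or range.

### The arm

A 6-joint arm with a two-finger parallel gripper is mounted at the origin on a cart in front of the work surface, level with it; the furniture and walls round the work are solid. World frame = base frame: x ahead of the robot, y to its left, z up, the work surface at z = 0. Lengths are in mm, angles in rad, forces in N, time in s.
With the tool pointing down it reaches from about 375 to 900 mm from the base axis. Payload 3.1 kg.
Tool frame: the origin (TCP) lies midway between the tips of the shut fingers; the grasp point (between the pads) lies 19 mm behind it; z points along the fingers, y is the line along which they close (so a half turn about z gives the same grasp; the last joint's range is limited). The gripper opens to 85 mm and grips with 20 to 120 N. Pads are 22 mm wide; open, the fingers measure 114 mm over their backs; the gripper's body (76 mm by 85 mm) begins 54 mm behind the grasp point. The pads swing forward as they close: fully open they stand 13 mm farther back than shut.
Start: joints at [1.165, 0.527, 1.433, -0, 1.181, -0.178], TCP at [140.498, 608.98, 231.31] pointing down, gripper open.
Joint ranges: [-3.08, 3.08], [-0.75, 2.2], [0.22, 2.44], [-1.43, 4.57], [0, 2.65], [-2.85, 2.85]. Speed limits (rad/s): [2.79, 2.79, 3.14, 3.14, 3.14, 3.14].

### API

Orientations are given as a unit quaternion [w, x, y, z].
In Python, from workcell import env gives the robot as it stands. The module is installed in compiled form; this text tells all that it offers.
- The arm moves only by the shell command python3 -m crank 'ROWS' [OPENING] [FORCE]. ROWS is JSON, a list of rows, each a list of 2 entries, a list of its own where there are three numbers: the shift along the tool's x, y, z in mm, then the turn, a rotation vector about the tool's x, y, z in degrees. In form: [[[dx, dy, dz], [ax, ay, az]], ...]. A call has 1 to 5 rows; each row shifts and turns the commanded pose from where the row before left it, along the tool's axes as they then stand; what a row does not reach is not made up. A row lasts 1/10 s, in which the tool goes at most 50 mm and 8.59 degrees, less where a joint would pass 70% of its speed; a pose out of reach is approached as far as the arm can. A call is refused whole if a number of a shift passes 50 or a number of a turn 8.59, either way. A call with a gripper value outside its range is refused whole. OPENING is the finger opening in mm, from 0 to 85.4, set as the call begins (- or left out, the last holds). The fingers move at their own pace and stop on an object; FORCE is the grip in N (left out, the last holds). Time passes only in rows, so rows that do not move let the fingers close. It gives the time, the measured TCP pose, the force, the opening and the grip force at its end, in the units of the state.
- env.state(): the state, without advancing time (a new reading comes with each control period).
- env.capture(name): name is "scene" or "top" or "wrist"; returns a dict with "frame" (420x560x3 uint8, blue, green, red), "fx", "fy", "cx", "cy" (pixels), "rvec" (rotation vector, rad) and "tvec" (3), from world to camera coordinates, as OpenCV has them. Camera axes: x right, y down, z forward; pixel columns grow to the right and rows downward; lengths in mm; the calibration is good to about 2 mm. A picture is of the moment at which its call begins. There is no depth.
- env.job_done(): hands the job in; it is judged then, once.
Trained networks look in a picture, given as the dict that the camera call returned (one of the last four; its "shot" number tells which), for a name from the list of things; names that differ only in an ending like _2 or _b are one class to them, and where a whole thing is asked for, a point or a joint stands for the part that bears it (a point fixed in the world has none). Each returns a list of dicts, best first, with "score" (0 to 1); they miss things now and then, are a little off and sometimes report something else, mostly with a low value. They report only what shows in the picture. A call takes as long as a camera call. They do not tell look-alikes from the thing itself.
- env.boxes_of(picture, name): "extent" ([centre column, centre row, width, height] as shares, 0 to 1, of the picture: columns of its width, rows of its height, round what is visible of it).
- env.outline_of(picture, name): "region" (420x560 bool, what is visible of it) and "extent" ([centre column, centre row, width, height] as shares, 0 to 1, of the picture: columns of its width, rows of its height, round what is visible of it).
- env.mark_of(picture, name): "location" ([column, row] as shares, 0 to 1, of the picture: columns of its width, rows of its height: a listed point, or the origin of a listed thing).
The state is a dict: "time": time; "q": joint angles; "qd": joint speeds; "effort": joint torques, N m; "position": TCP position; "eef_rot": TCP orientation; "force": force on the tool from outside, world axes, zero at the start; "ft_torque": the same for the moment, N m; "opening": finger opening in mm; "grip_force": force on a finger pad.
Only numpy, scipy, OpenCV 4.12 (cv2) and the standard library are available. Lean on these libraries where they do the work, as an engineer would, in place of code of your own. Each camera call takes 0.05 s, during which the arm holds its last target. There are 200 camera calls.

## Working session

There is one attempt and no reset: what is moved stays moved. The work goes in short steps, Python scripts to look and compute and a shell command to move; the robot and the scene stay as the last step left them, time stands still between calls to the robot, and variables do not carry over. Pictures are saved under pics/ and viewed, at most 14 in all, crops included, and the job is handed in when it is done.

```bash
mkdir -p pics; cat > h.py <<'E'
import numpy as np, cv2
from workcell import env
from scipy.spatial.transform import Rotation as R
def ray(p,u,v):
    Rm=cv2.Rodrigues(np.array(p["rvec"],float))[0]; t=np.array(p["tvec"],float).ravel()
    return -Rm.T@t, Rm.T@np.array([(u-p["cx"])/p["fx"],(v-p["cy"])/p["fy"],1])
def at(p,u,v,z):
    c,d=ray(p,u,v); return c+d*(z-c[2])/d[2]
def proj(p,X):
    return cv2.projectPoints(np.array(X,float).reshape(-1,1,3),np.array(p["rvec"],float),np.array(p["tvec"],float),np.array([[p["fx"],0,p["cx"]],[0,p["fy"],p["cy"]],[0,0,1.]]),None)[0].reshape(-1,2)
def tri(a,b):
    (c1,d1),(c2,d2)=a,b
    s=np.linalg.lstsq(np.c_[d1,-d2],c2-c1,rcond=None)[0]
    return (c1+d1*s[0]+c2+d2*s[1])/2, np.linalg.norm(c1+d1*s[0]-c2-d2*s[1])
E
python3 - <<'E'
from h import *
s=env.state(); print({k:np.round(s[k],3).tolist() for k in("time","position","eef_rot","force","opening")})
ims=[]
for n in("scene","top"):
    p=env.capture(n); ims.append(p["frame"]); cv2.imwrite(f"pics/{n}0.png",p["frame"])
    print(n,"cam",np.round(ray(p,0,0)[0]))
    for k,z in(("lid_lifter",0),("lid_big",78),("lid_small",70),("cork_mat",0)):
        for m in env.mark_of(p,k):
            u,v=m["location"][0]*560,m["location"][1]*420
            print(n,k,round(m["score"],2),round(u),round(v),np.round(at(p,u,v,z)).tolist())
E
```

```text
{'time': 0.0, 'position': [140.206, 608.327, 230.324], 'eef_rot': [-0.0, 0.113, 0.994, -0.001], 'force': [0.782, -0.07, -0.425], 'opening': 85.439}
scene cam [-117. 1127. 1072.]
scene lid_lifter 0.83 211 353 [354.0, 618.0, 0.0]
scene lid_lifter 0.76 186 307 [492.0, 540.0, 0.0]
scene lid_lifter 0.69 268 270 [373.0, 318.0, 0.0]
scene lid_lifter 0.68 242 299 [380.0, 442.0, 0.0]
scene lid_big 0.58 275 198 [473.0, 113.0, 78.0]
scene lid_big 0.51 268 273 [334.0, 385.0, 78.0]
scene lid_small 0.65 303 162 [494.0, -111.0, 70.0]
top cam [ 315.  166. 1313.]
top lid_lifter 0.74 184 232 [388.0, 445.0, 0.0]
top lid_lifter 0.68 161 202 [486.0, 523.0, 0.0]
top lid_lifter 0.61 129 241 [358.0, 624.0, 0.0]
top lid_lifter 0.48 224 237 [369.0, 317.0, 0.0]
top lid_big 0.81 281 209 [452.0, 132.0, 78.0]
top lid_small 0.56 354 195 [495.0, -97.0, 70.0]
top cork_mat 0.75 408 228 [393.0, -286.0, 0.0]
```

View pics/scene0.png

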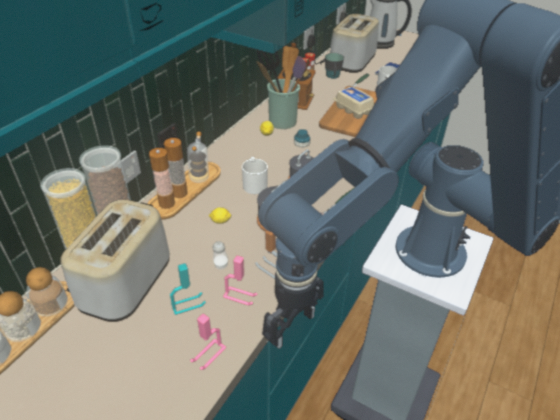

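View pics/top0.png

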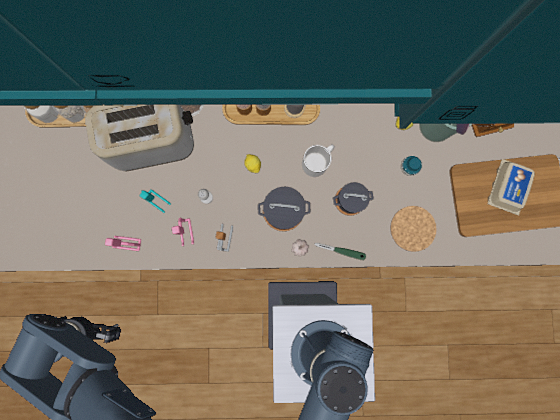

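The scene shows coloured decoys (teal, two pink). The steel lifter with its wooden grip is at top (224,237), the big pot at (284,208), the small one at (353,198) and the mat at (413,228). I'll look closer at these.

```bash
python3 - <<'E'
from h import *
p=env.capture("top"); f=p["frame"]
c=cv2.resize(f[165:265,200:325],None,fx=6,fy=6,interpolation=cv2.INTER_CUBIC)
cv2.imwrite("pics/crop1.png",c)
for k in("lid_big","cork_mat","lid_lifter"):
    for o in env.outline_of(p,k):
        m=o["region"].astype(np.uint8); vs,us=np.nonzero(m)
        print(k,round(o["score"],2),np.round(np.array(o["extent"])*[560,420,560,420],1))
        if k=="cork_mat":
            q=max(cv2.findContours(m,0,2)[0],key=cv2.contourArea); e=cv2.fitEllipse(q); print(e, at(p,*e[0],10))
E
```

```text
lid_big 0.59 [284.8 210.8  44.2  42.3]
cork_mat 0.85 [414.7 230.2  52.1  46.7]
((412.5517883300781, 228.4097137451172), (43.64764404296875, 46.32206344604492), 136.71127319335938) [ 390.98723857 -297.00705024   10.        ]
lid_lifter 0.87 [123.  245.   35.9  15.8]
lid_lifter 0.73 [224.3 237.9  20.5  21.9]
lid_lifter 0.7 [151.  202.1  24.5  22.1]
lid_lifter 0.52 [183.7 231.2  25.7  31.3]
```

View pics/crop1.png

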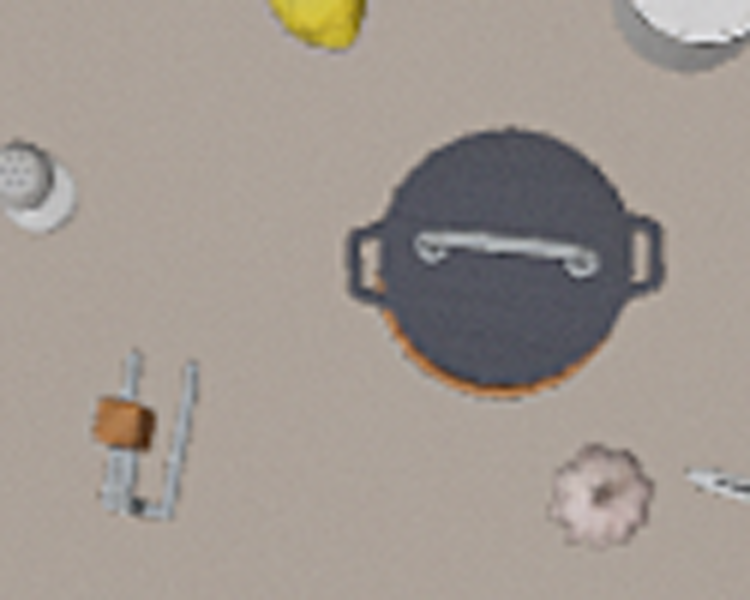

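Crop: the lifter's fork tips are at (135,352) and (192,365) and its rear at (108,505) and (165,515), so it opens toward +x. The loop bar runs from (430,240) to (582,258).

```bash
python3 - <<'E'
from h import *
p=env.capture("top")
g=lambda x,y,z: at(p,(x+.5)/6-.5+200,(y+.5)/6-.5+165,z)
for n,a in dict(tipL=(135,352,12),tipR=(192,365,12),rearL=(108,508,4),rearR=(167,515,4),grip=(118,424,153),barL=(428,241,138),barR=(584,256,138),lid=(511,258,92)).items(): print(n,np.round(g(*a),1))
s=env.state();print(np.round(R.from_quat(np.roll(s["eef_rot"],-1)).as_matrix(),3))
for q in (0,): print(g(0,620,0))
E
```

```text
tipL [413.4 321.1  12. ]
tipR [406.1 290.5  12. ]
rearL [330.  336.4   4. ]
rearR [325.9 304.7   4. ]
grip [368.3 312.4 153. ]
barL [457.  163.2 138. ]
barR [449.   86.9 138. ]
lid [453.5 121.   92. ]
[[-0.974  0.225  0.   ]
 [ 0.225  0.974  0.   ]
 [ 0.     0.    -1.   ]]
[270.66165794 394.63156431   0.        ]
```

```bash
python3 -m crank '[[[-24,-20,0],[0,0,-2.7]],[[-24,-20,0],[0,0,0]],[[-24,-20,0],[0,0,0]],[[-24,-20,0],[0,0,0]],[[-24,-20,0],[0,0,0]]]' 85 80 >/dev/null
python3 -m crank '[[[-24,-20,0],[0,0,0]],[[-24,-20,0],[0,0,0]],[[-24,-20,0],[0,0,0]],[[-24,-20,0],[0,0,0]],[[-24,-20,0],[0,0,0]]]' >/dev/null
python3 -m crank '[[[-24,-20,0],[0,0,0]],[[-24,-20,0],[0,0,0]],[[0,0,0],[0,0,0]]]'
python3 - <<'E'
from h import *
p=env.capture("wrist"); cv2.imwrite("pics/w1.png",p["frame"])
s=env.state(); print(np.round(R.from_quat(np.roll(s["eef_rot"],-1)).as_matrix(),3), s["position"])
print(proj(p,[[369,312,153],[369,312,0]]))
for m in env.mark_of(p,"lid_lifter"): print(m, at(p,m["location"][0]*560,m["location"][1]*420,0))
E
```

```text
time: 2.05
position: [382.5, 318.5, 231.6]
eef_rot: [0.001, 0.092, 0.996, -0.0]
force: [0.0, 1.4, 0.9]
opening: 84.8
grip_force: 0.0
[[-0.983  0.182  0.   ]
 [ 0.182  0.983  0.   ]
 [-0.     0.    -1.   ]] [381.04423345 319.4848676  231.51180746]
[[263.39136465 202.55033187]
 [268.56154832 167.12300585]]
{'location': [0.698, 0.3948], 'score': 0.69} [391.36248091 438.99682363   0.        ]
{'location': [0.4779, 0.3874], 'score': 0.58} [364.24377066 311.91600707   0.        ]
{'location': [0.862, 0.5681], 'score': 0.58} [491.4443217  531.44265437   0.        ]
```

View pics/w1.png

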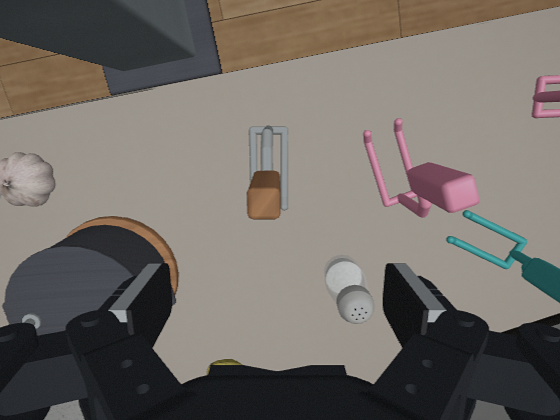

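The wooden grip's top is at about (264,206), with the fork square to the tool and its rods pointing down-image. I'll correct and descend.

```bash
python3 -m crank '[[[5,-5,15],[0,0,0]],[[4.4,-4.4,25],[0,0,0]],[[0,0,30],[0,0,0]],[[0,0,30],[0,0,0]],[[0,0,28],[0,0,0]]]' 70 80
python3 -m crank '[[[0,0,0],[0,0,0]],[[0,0,0],[0,0,0]]]'
python3 -m crank '[[[0,0,0],[0,0,0]],[[0,0,0],[0,0,0]],[[0,0,0],[0,0,0]],[[0,0,0],[0,0,0]],[[0,0,0],[0,0,0]]]' 10 80
python3 -m crank '[[[0,0,0],[0,0,0]],[[0,0,0],[0,0,0]],[[0,0,0],[0,0,0]],[[0,0,0],[0,0,0]],[[0,0,0],[0,0,0]]]'
python3 - <<'E'
from h import *
p=env.capture("wrist"); cv2.imwrite("pics/w2.png",p["frame"])
E
```

```text
time: 2.65
position: [367.9, 313.9, 102.4]
eef_rot: [0.0, 0.089, 0.996, 0.0]
force: [-0.7, -0.7, -1.2]
opening: 70.0
grip_force: 0.0
time: 2.85
position: [368.2, 313.6, 103.4]
eef_rot: [-0.0, 0.089, 0.996, -0.0]
force: [0.2, -0.2, 0.9]
opening: 70.3
grip_force: 0.0
time: 3.35
position: [369.4, 313.2, 104.4]
eef_rot: [0.001, 0.09, 0.996, 0.001]
force: [-0.9, -0.5, 6.6]
opening: 21.3
grip_force: 77.8
time: 3.85
position: [369.4, 313.1, 104.4]
eef_rot: [0.001, 0.09, 0.996, 0.001]
force: [-0.7, -1.0, 6.8]
opening: 21.0
grip_force: 77.8
```

View pics/w2.png

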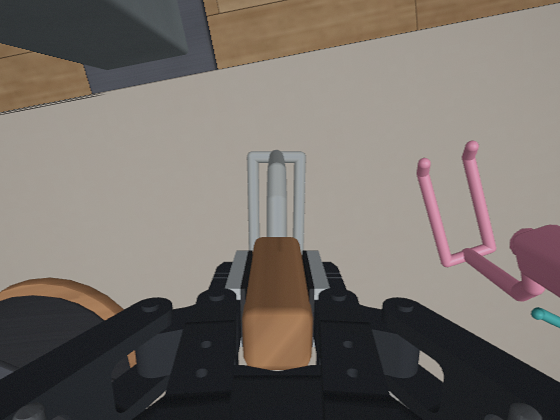

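Grasped squarely: opening 21 mm, and lifter bottom is TCP z − 104. Next I lift it and move to a point in front of the big pot's loop.

```bash
python3 -m crank '[[[0,0,-15],[0,0,0]],[[0,0,-25],[0,0,0]],[[0,0,-25],[0,0,-2]],[[0,0,-25],[0,0,-2.3]],[[0,0,-15],[0,0,0]]]' 10 110
python3 -m crank '[[[-2,-30,0],[0,0,0]],[[-4,-35,0],[0,0,0]],[[-4,-40,0],[0,0,0]],[[-4,-40,0],[0,0,0]],[[-4,-33,0],[0,0,0]]]' >/dev/null
python3 -m crank '[[[0,0,0],[0,0,0]],[[0,0,0],[0,0,0]],[[0,0,0],[0,0,0]]]'
python3 - <<'E'
from h import *
p=env.capture("wrist"); t=env.capture("top")
s=env.state(); print(np.round(R.from_quat(np.roll(s["eef_rot"],-1)).as_matrix(),3), s["position"],s["force"])
c=cv2.resize(t["frame"][175:250,240:320],None,fx=5.6,fy=5.6,interpolation=cv2.INTER_CUBIC)
cv2.imwrite("pics/a3.png",np.hstack([c,cv2.resize(p["frame"][:,:],(352,264))[:264] if 0 else cv2.copyMakeBorder(cv2.resize(p["frame"],(350,262)),0,420-262,0,0,0)])[:600,:800])
E
```

```text
time: 4.4
position: [369.2, 313.0, 210.0]
eef_rot: [0.001, 0.052, 0.999, 0.001]
force: [0.6, 0.1, -2.7]
opening: 20.6
grip_force: 107.7
time: 5.2
position: [368.2, 134.6, 208.4]
eef_rot: [0.0, 0.052, 0.999, 0.0]
force: [0.0, 0.6, -2.3]
opening: 20.9
grip_force: 108.8
[[-0.995  0.103  0.   ]
 [ 0.103  0.995  0.   ]
 [ 0.     0.    -1.   ]] [368.08709419 134.91873589 208.29066915] [-0.96164528 -0.21789287 -1.77983345]
```

View pics/a3.png

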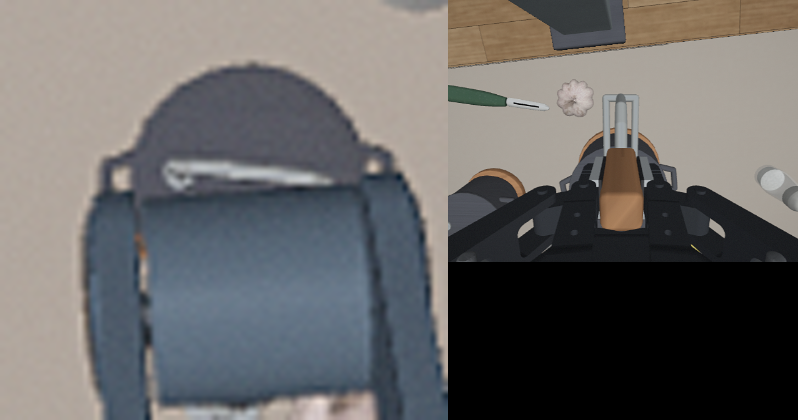

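The left half (top view) shows the bar ahead of the gripper. In the wrist half the lifter (col 621) is centred between the pot handles (567 and 672). Now I insert.

```bash
python3 -m crank '[[[-10,0,0],[0,0,0]],[[-15,0,0],[0,0,0]],[[-15,0,0],[0,0,0]],[[0,0,0],[0,0,0]]]'
python3 -m crank '[[[-15,0,0],[0,0,0]],[[-15,0,0],[0,0,0]],[[-13,0,0],[0,0,0]],[[0,0,0],[0,0,0]],[[0,0,0],[0,0,0]]]'
python3 - <<'E'
from h import *
t=env.capture("scene"); w=env.capture("wrist")
u,v=proj(t,[453,125,120])[0].astype(int); print(u,v)
c=cv2.resize(t["frame"][max(0,v-50):v+50,u-50:u+50],(400,400),interpolation=cv2.INTER_CUBIC)
cv2.imwrite("pics/a4.png",np.hstack([c,cv2.copyMakeBorder(cv2.resize(w["frame"],(400,300)),0,100,0,0,0)]))
E
```

```text
time: 5.7
position: [412.3, 129.9, 208.7]
eef_rot: [0.003, 0.052, 0.999, 0.0]
force: [-0.5, -0.2, -2.4]
opening: 20.8
grip_force: 108.8
time: 6.2
position: [450.1, 125.4, 208.0]
eef_rot: [-0.001, 0.052, 0.999, -0.0]
force: [-0.7, -0.2, -3.4]
opening: 21.2
grip_force: 108.8
279 191
```

View pics/a4.png

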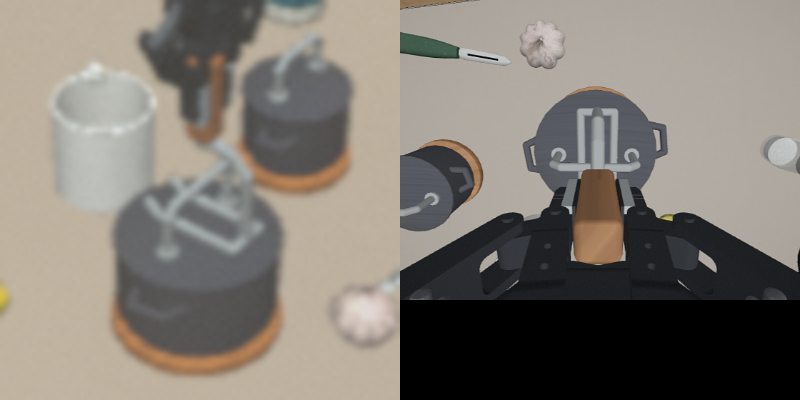

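The fork is through the loop and centred: in the wrist view the legs are at 558 and 632 and the fork at 597. Lifting now, gently.

```bash
python3 -m crank '[[[0,0,-8],[0,0,0]],[[0,0,-6],[0,0,0]],[[0,0,-4],[0,0,0]],[[0,0,-3],[0,0,0]],[[0,0,-3],[0,0,0]]]' 10 118
python3 -m crank '[[[0,0,-3],[0,0,0]],[[0,0,-4],[0,0,0]],[[0,0,-5],[0,0,0]],[[0,0,0],[0,0,0]],[[0,0,0],[0,0,0]]]'
python3 -m crank '[[[0,0,-8],[0,0,0]],[[0,0,-12],[0,0,0]],[[0,0,-15],[0,0,0]],[[0,0,-15],[0,0,0]],[[0,0,-10],[0,0,0]]]'
python3 -m crank '[[[0,0,-6],[0,0,0]],[[0,0,0],[0,0,0]],[[0,0,0],[0,0,0]],[[0,0,0],[0,0,0]],[[0,0,0],[0,0,0]]]'
python3 - <<'E'
from h import *
t=env.capture("scene"); w=env.capture("wrist")
u,v=proj(t,[453,125,200])[0].astype(int)
c=cv2.resize(t["frame"][max(0,v-50):v+50,u-50:u+50],(400,400),interpolation=cv2.INTER_CUBIC)
cv2.imwrite("pics/a5.png",np.hstack([c,cv2.copyMakeBorder(cv2.resize(w["frame"],(400,300)),0,100,0,0,0)]))
E
```

```text
time: 6.8
position: [450.0, 125.3, 232.3]
eef_rot: [-0.001, 0.052, 0.999, -0.0]
force: [-0.3, 0.6, -5.7]
opening: 20.4
grip_force: 115.3
time: 7.3
position: [450.8, 125.3, 244.4]
eef_rot: [0.0, 0.052, 0.999, 0.0]
force: [-0.4, -0.6, -6.6]
opening: 20.3
grip_force: 115.3
time: 7.8
position: [451.1, 125.3, 305.6]
eef_rot: [0.001, 0.052, 0.999, 0.0]
force: [1.1, -0.5, -5.6]
opening: 20.6
grip_force: 115.4
time: 8.3
position: [450.3, 125.3, 309.6]
eef_rot: [-0.001, 0.052, 0.999, -0.0]
force: [0.3, 0.4, -5.9]
opening: 20.6
grip_force: 115.4
```

View pics/a5.png

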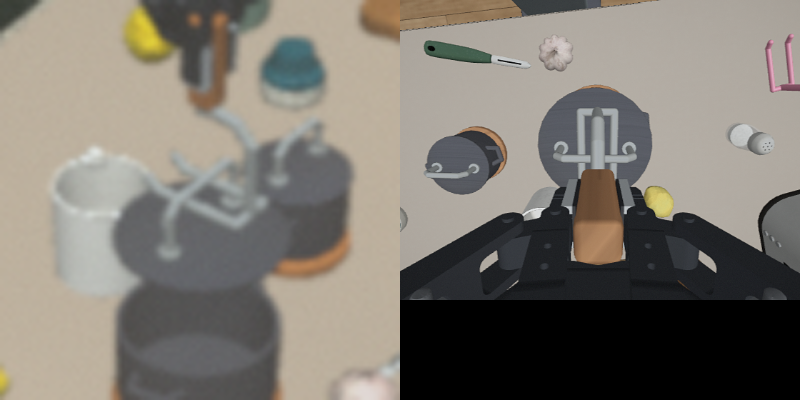

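The lid hangs level, with force about 4 N more than before. Next I locate the mat centre more exactly.

```bash
python3 - <<'E'
from h import *
t=env.capture("top"); s=env.state()
o=env.outline_of(t,"cork_mat")
# colour segmentation seeded at mat
h=cv2.cvtColor(cv2.GaussianBlur(t["frame"],(3,3),0),cv2.COLOR_BGR2HSV).astype(int)
print(h[228,413],h[260,413],h[228,380],h[228,446])
m=((h[...,1]>85)&(h[...,0]<25)).astype(np.uint8); m[:, :384]=0; m[:,444:]=0; m[:195]=0; m[258:]=0
q=max(cv2.findContours(m,0,1)[0],key=cv2.contourArea); print(cv2.boundingRect(q))
e=cv2.fitEllipse(cv2.convexHull(q)); print(e, at(t,*e[0],10), np.array(e[1])/2*(at(t,401,200,10)-at(t,400,200,10))[1])
print(np.round(s["q"],2), s["position"])
for x in o: print(x["score"],np.array(x["extent"])*[560,420,560,420])
E
```

```text
[ 16  98 206] [ 14  28 179] [ 14  28 180] [ 14  29 178]
(391, 206, 45, 45)
((413.0955505371094, 228.27490234375), (43.67282485961914, 45.033958435058594), 131.5172576904297) [ 391.40916728 -298.80242579   10.        ] [-71.76945503 -74.00626511]
[ 0.03  0.22  1.71 -0.    1.22 -1.43] [450.62436557 125.30694281 309.97228984]
0.77 [413.728 230.58   50.12   48.384]
```

```bash
python3 -m crank '[[[0,-3,0],[0,0,0]],[[0,-7,0],[0,0,0]],[[0.5,-11,0],[0,0,0]],[[0.5,-15,0],[0,0,0]],[[1,-18,0],[0,0,0]]]' >/dev/null
python3 -m crank '[[[1,-20,0],[0,0,0]],[[1,-20,0],[0,0,0]],[[1,-20,0],[0,0,0]],[[1,-20,0],[0,0,0]],[[1,-20,0],[0,0,0]]]' >/dev/null
python3 -m crank '[[[1,-20,0],[0,0,0]],[[1,-20,0],[0,0,0]],[[1,-20,0],[0,0,0]],[[1,-20,0],[0,0,0]],[[1,-20,0],[0,0,0]]]'
python3 -m crank '[[[1,-20,0],[0,0,0]],[[1,-20,0],[0,0,0]],[[1,-20,0],[0,0,0]],[[1,-20,0],[0,0,0]],[[1,-20,0],[0,0,0]]]' >/dev/null
python3 -m crank '[[[0.5,-20,0],[0,0,0]],[[0,-18,0],[0,0,0]],[[0,-15,0],[0,0,0]],[[0,-11,0],[0,0,0]],[[0,-7,0],[0,0,0]]]' >/dev/null
python3 -m crank '[[[0,-3,0],[0,0,0]],[[0,0,0],[0,0,0]],[[0,0,0],[0,0,0]],[[0,0,0],[0,0,0]],[[0,0,0],[0,0,0]]]'
python3 - <<'E'
from h import *
s=env.state(); M=R.from_quat(np.roll(s["eef_rot"],-1)).as_matrix(); p=s["position"]
print(np.round(M,3),p,s["q"]); print("to go tool",M.T@(np.array([391.4,-298.8,0])-[2.7,-.3,0]-p))
w=env.capture("wrist"); t=env.capture("top")
c=cv2.resize(t["frame"][190:265,375:450],(400,400),interpolation=cv2.INTER_CUBIC)
cv2.imwrite("pics/a6.png",np.hstack([c,cv2.copyMakeBorder(cv2.resize(w["frame"],(400,300)),0,100,0,0,0)]))
E
```

```text
time: 10.0
position: [411.5, -127.6, 310.5]
eef_rot: [-0.0, 0.053, 0.999, -0.0]
force: [1.0, 0.5, -6.4]
opening: 20.6
grip_force: 115.5
time: 11.5
position: [388.7, -298.0, 310.3]
eef_rot: [-0.0, 0.052, 0.999, 0.0]
force: [-0.8, -0.6, -5.1]
opening: 20.8
grip_force: 115.5
[[-0.995  0.104 -0.   ]
 [ 0.104  0.995  0.   ]
 [ 0.     0.    -1.   ]] [ 388.725076   -297.96538883  310.33843023] [-8.82668161e-01  2.49189279e-01  1.65800279e+00  1.06188072e-04
  1.23459774e+00 -2.34959000e+00]
to go tool [-5.22094762e-02 -5.99447252e-01  3.10338308e+02]
```

View pics/a6.png

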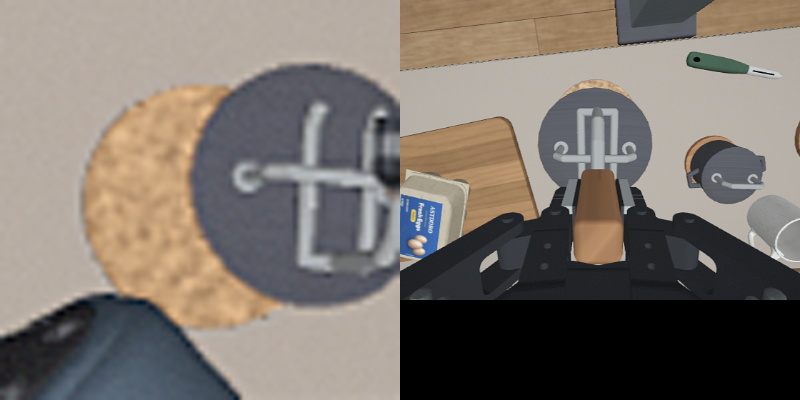

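The lid hangs level and over the mat. It looks offset in the left crop because of the height parallax, so I'll check the lid centre numerically.

```bash
python3 -m crank '[[[0,-0.6,5],[0,0,0]],[[0,0,10],[0,0,0]],[[0,0,15],[0,0,0]],[[0,0,15],[0,0,0]],[[0,0,15],[0,0,0]]]' >/dev/null
python3 -m crank '[[[0,0,15],[0,0,0]],[[0,0,15],[0,0,0]],[[0,0,10],[0,0,0]],[[0,0,5],[0,0,0]],[[0,0,0],[0,0,0]]]'
python3 -m crank '[[[0,0,0],[0,0,0]],[[0,0,0],[0,0,0]],[[0,0,0],[0,0,0]]]'
python3 - <<'E'
from h import *
t=env.capture("top"); h=cv2.cvtColor(cv2.GaussianBlur(t["frame"],(3,3),0),cv2.COLOR_BGR2HSV).astype(int)
m=((h[...,2]<120)).astype(np.uint8); m[:, :384]=0; m[:,470:]=0; m[:185]=0; m[262:]=0
m=cv2.morphologyEx(m,cv2.MORPH_OPEN,np.ones((3,3)))
cv2.imwrite("pics/a7.png",np.hstack([cv2.resize(t["frame"][185:262,380:470],(400,342),interpolation=cv2.INTER_CUBIC),cv2.resize(cv2.cvtColor(m[185:262,380:470]*255,8),(400,342))]))
zl=env.state()["position"][2]-228+78; print("lid bottom",zl)
c,s=np.cos(np.arange(0,6.28,.1)),np.sin(np.arange(0,6.28,.1))
for r in env.outline_of(t,"lid_big"): 
    vs,us=np.nonzero(r["region"]); print(r["score"],us.min(),us.max(),vs.min(),vs.max())
P=proj(t,np.c_[391.4+66*c,-298.8+66*s,np.full(63,zl+12)]); print("expected",P.min(0),P.max(0))
E
```

```text
time: 12.6
position: [388.3, -298.8, 204.5]
eef_rot: [-0.001, 0.052, 0.999, 0.001]
force: [0.8, -0.8, -5.1]
opening: 20.9
grip_force: 115.5
time: 12.9
position: [388.9, -299.5, 205.9]
eef_rot: [0.001, 0.052, 0.999, -0.001]
force: [-0.1, -0.1, -5.1]
opening: 20.9
grip_force: 115.5
lid bottom 55.87199884237438
0.59 400 424 206 224
expected [398.52448951 206.03933989] [440.76715976 248.41116257]
```

View pics/a7.png

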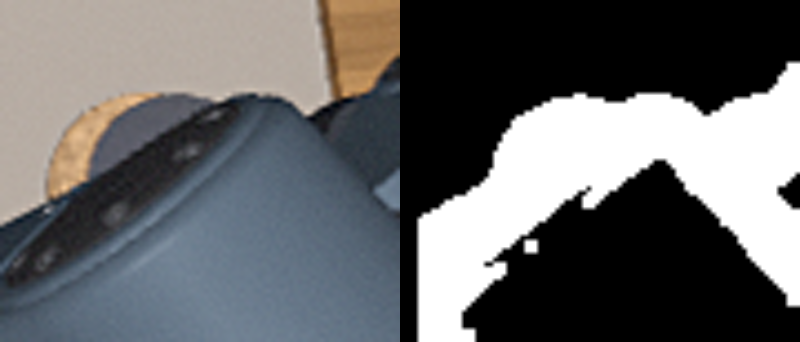

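The lid's top edge is at row ~206, as expected, so it is centred within a few mm. Lowering.

```bash
python3 -m crank '[[[0,0,8],[0,0,0]],[[0,0,10],[0,0,0]],[[0,0,10],[0,0,0]],[[0,0,6],[0,0,0]],[[0,0,3],[0,0,0]]]'
python3 -m crank '[[[0,0,2],[0,0,0]],[[0,0,2],[0,0,0]],[[0,0,1.5],[0,0,0]],[[0,0,1.5],[0,0,0]],[[0,0,0],[0,0,0]]]'
python3 -m crank '[[[0,0,1.5],[0,0,0]],[[0,0,1.5],[0,0,0]],[[0,0,1.5],[0,0,0]],[[0,0,1.5],[0,0,0]],[[0,0,0],[0,0,0]]]'
python3 -m crank '[[[0,0,2],[0,0,0]],[[0,0,2],[0,0,0]],[[0,0,2],[0,0,0]],[[0,0,0],[0,0,0]],[[0,0,0],[0,0,0]]]'
```

```text
time: 13.5
position: [388.1, -298.6, 167.0]
eef_rot: [-0.001, 0.052, 0.999, 0.001]
force: [-0.3, -0.2, -5.4]
opening: 21.1
grip_force: 115.5
time: 14.0
position: [388.6, -299.1, 161.3]
eef_rot: [-0.0, 0.052, 0.999, 0.0]
force: [-1.0, 0.7, -6.6]
opening: 20.8
grip_force: 115.5
time: 14.5
position: [388.6, -299.1, 155.3]
eef_rot: [0.0, 0.052, 0.999, -0.0]
force: [1.0, 0.2, -0.9]
opening: 20.9
grip_force: 115.7
time: 15.0
position: [388.6, -299.1, 149.2]
eef_rot: [-0.0, 0.052, 0.999, 0.0]
force: [0.6, -0.0, -2.1]
opening: 20.7
grip_force: 115.7
```

```bash
python3 -m crank '[[[0,0,3],[0,0,0]],[[0,0,4],[0,0,0]],[[0,0,0],[0,0,0]],[[0,0,0],[0,0,0]]]'
python3 -m crank '[[[4,0,0],[0,0,0]],[[8,0,0],[0,0,0]],[[10,0,0],[0,0,0]],[[10,0,0],[0,0,0]],[[0,0,0],[0,0,0]]]'
python3 -m crank '[[[10,0,0],[0,0,0]],[[10,0,0],[0,0,0]],[[10,0,0],[0,0,0]],[[8,0,0],[0,0,0]],[[0,0,0],[0,0,0]]]'
python3 - <<'E'
from h import *
s=env.state(); print(np.round(s["q"],2))
t=env.capture("scene"); w=env.capture("wrist")
cv2.imwrite("pics/a8.png",np.hstack([cv2.resize(t["frame"][20:140,230:390],(400,300),interpolation=cv2.INTER_CUBIC),cv2.resize(w["frame"],(400,300))]))
E
```

```text
time: 15.4
position: [388.5, -299.0, 142.1]
eef_rot: [-0.0, 0.052, 0.999, 0.0]
force: [0.2, -0.4, -2.2]
opening: 20.9
grip_force: 115.7
time: 15.9
position: [354.8, -294.8, 142.2]
eef_rot: [-0.001, 0.053, 0.999, 0.001]
force: [0.2, -0.2, -2.7]
opening: 20.5
grip_force: 115.8
time: 16.4
position: [317.6, -291.1, 142.2]
eef_rot: [-0.001, 0.053, 0.999, 0.001]
force: [-0.3, 0.8, -2.2]
opening: 20.4
grip_force: 115.9
[-1.    0.43  1.99 -0.    0.72 -2.47]
```

View pics/a8.png

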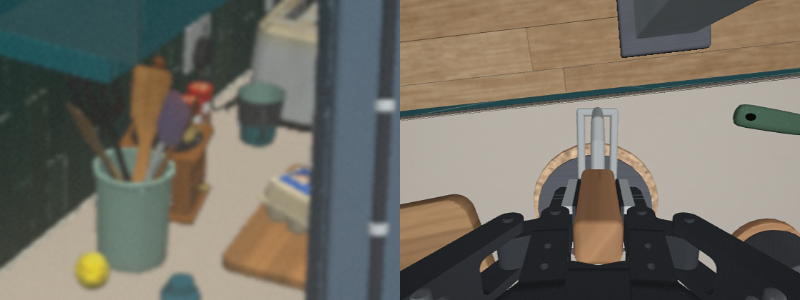

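The fork is out of the loop with no contact force. Now I raise it and go to the free worktop between mat, knife and small pot, around (395,-175).

```bash
python3 -m crank '[[[0,0,-15],[0,0,0]],[[0,0,-25],[0,0,0]],[[0,0,-30],[0,0,0]],[[0,0,-25],[0,0,0]],[[0,0,-15],[0,0,0]]]' >/dev/null
python3 -m crank '[[[-11,20,0],[0,0,0]],[[-14,26,0],[0,0,0]],[[-16,30,0],[0,0,0]],[[-14,28,0],[0,0,0]],[[-10,19.5,0],[0,0,0]]]' >/dev/null
python3 -m crank '[[[0,0,0],[0,0,0]],[[0,0,0],[0,0,0]],[[0,0,0],[0,0,0]]]'
python3 - <<'E'
from h import *
s=env.state(); x,y,z=s["position"]; a=np.radians(-6)
t=env.capture("top"); w=env.capture("wrist")
F=np.array([[-42,-20],[44,-20],[44,20],[-42,20]])@np.array([[np.cos(a),np.sin(a)],[-np.sin(a),np.cos(a)]])+[x,y]
F=np.c_[F,np.zeros(4)]
for p in(t,w): cv2.polylines(p["frame"],[proj(p,F).astype(np.int32)],True,(0,0,255),1)
cv2.imwrite("pics/a9.png",np.hstack([cv2.resize(t["frame"][170:275,330:450],(400,350),interpolation=cv2.INTER_CUBIC),cv2.copyMakeBorder(cv2.resize(w["frame"],(400,300)),0,50,0,0,0)]))
E
```

```text
time: 17.8
position: [396.4, -176.4, 252.3]
eef_rot: [-0.0, 0.052, 0.999, -0.0]
force: [-0.5, 0.4, -2.0]
opening: 21.0
grip_force: 116.2
```

View pics/a9.png

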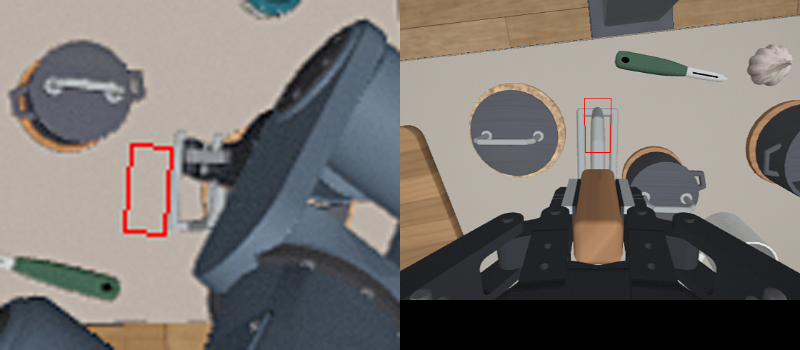

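The footprint (red) is clear of the pot, knife, mat and lid. Lowering.

```bash
python3 -m crank '[[[0,0,15],[0,0,0]],[[0,0,28],[0,0,0]],[[0,0,30],[0,0,0]],[[0,0,28],[0,0,0]],[[0,0,20],[0,0,0]]]' >/dev/null
python3 -m crank '[[[0,0,12],[0,0,0]],[[0,0,5],[0,0,0]],[[0,0,3],[0,0,0]],[[0,0,2],[0,0,0]],[[0,0,0],[0,0,0]]]'
python3 -m crank '[[[0,0,1.5],[0,0,0]],[[0,0,1.5],[0,0,0]],[[0,0,1],[0,0,0]],[[0,0,0],[0,0,0]]]'
```

```text
time: 18.9
position: [396.8, -176.2, 109.7]
eef_rot: [0.0, 0.052, 0.999, -0.0]
force: [-0.2, 0.5, -3.0]
opening: 20.4
grip_force: 116.1
time: 19.3
position: [396.5, -175.7, 105.3]
eef_rot: [0.0, 0.052, 0.999, -0.0]
force: [0.3, 0.0, -1.8]
opening: 21.0
grip_force: 116.1
```

```bash
python3 -m crank '[[[0,0,0.7],[0,0,0]],[[0,0,0.7],[0,0,0]],[[0,0,0],[0,0,0]],[[0,0,0],[0,0,0]]]'
```

```text
time: 19.7
position: [396.6, -175.8, 104.5]
eef_rot: [0.0, 0.052, 0.999, -0.0]
force: [-0.4, 0.2, 5.6]
opening: 20.8
grip_force: 117.8
```

It has touched down (force went from −2 to +5.6 N). Releasing and going straight up.

```bash
python3 -m crank '[[[0,0,0],[0,0,0]],[[0,0,0],[0,0,0]],[[0,0,0],[0,0,0]],[[0,0,0],[0,0,0]],[[0,0,0],[0,0,0]]]' 60 20
python3 -m crank '[[[0,0,-5],[0,0,0]],[[0,0,-15],[0,0,0]],[[0,0,-25],[0,0,0]],[[0,0,-30],[0,0,0]],[[0,0,-30],[0,0,0]]]' >/dev/null
python3 -m crank '[[[0,0,-25],[0,0,0]],[[0,0,-15],[0,0,0]],[[0,0,0],[0,0,0]],[[0,0,0],[0,0,0]]]'
python3 - <<'E'
from h import *
t=env.capture("top"); w=env.capture("wrist")
c,s=np.cos(np.arange(0,6.28,.1)),np.sin(np.arange(0,6.28,.1))
P=proj(w,np.c_[391.4+66*c,-298.8+66*s,np.full(63,20)]).astype(np.int32)
f=w["frame"].copy(); cv2.polylines(f,[P],True,(0,0,255),1)
cv2.imwrite("pics/a10.png",np.hstack([cv2.resize(t["frame"][170:275,330:450],(340,298),interpolation=cv2.INTER_CUBIC),cv2.resize(f,(397,298))]))
E
```

```text
time: 20.2
position: [396.5, -175.8, 103.8]
eef_rot: [-0.0, 0.052, 0.999, 0.0]
force: [0.2, -0.6, -0.4]
opening: 59.7
grip_force: 0.0
time: 21.1
position: [396.2, -175.5, 248.9]
eef_rot: [0.0, 0.052, 0.999, -0.0]
force: [0.4, -0.8, 0.1]
opening: 60.3
grip_force: 0.0
```

View pics/a10.png

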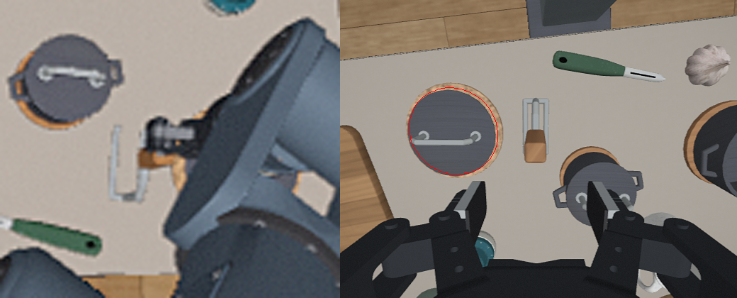

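The last picture shows the lid in the middle of the mat, about 2 mm from the expected circle. The lifter stands upright at (536,130), clear of it, and the small lid is untouched.

```bash
python3 -c "
from workcell import env
print(env.job_done())"
```

```text
the job is handed in; nothing more can be done
None
```

The job is handed in at about 21 s of the 67 s allowed: the hot lid sits about 2 mm from the middle of the cork mat, the steel lifter stands upright on bare worktop clear of it, and the small pot's lid was left alone.

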